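# One turn of the press wheel

## Task

Lower the bench press onto the stack of lamp cards: push the hand wheel round clockwise (seen from above) by its upright handle through exactly one full turn, so that the handle goes once all the way round and stops back in line with the pointer where it started. Only push the handle gently with the fingers: do not grip or pinch it, do not turn the wheel backwards or past one turn. Leave the other things on the table where they are and finish clear of the press.

Things in the scene. Friction and masses are not known exactly. Their poses are not given: they have to be found in the camera images.
- press: fixed bench screw press. Grey base 200 x 220 x 16 mm on the table, origin under its centre; steel columns at its y = +-88 mm, a grey crosshead along its y (44 mm wide, top 124 mm above the table; column nuts to 134 mm), white card stack on the base, steel platen above it that comes down 8 mm per turn of the wheel and meets the cards after exactly one turn. The hand wheel lies level on top, its upright axle through the press's origin.
- pointer: fixed dark steel pointer collar under the hand wheel, origin on the wheel's axle 125 mm above the table. Its arm runs along its own +x to an upturned tip 108 mm from the axle, 30 mm beyond the rim, top 140 mm above the table: this marks where the handle starts and must end. It may point in any direction.
- handwheel (a joint): angle turned by the hand wheel, rad; 0 at the start with the handle in line with the pointer, grows clockwise seen from above, 6.283 after one full turn. Seen from above the handle lies at the pointer's yaw minus this angle. Stays where it is left (friction, about 2 N at the handle; no spring, no stop within a turn either way).
- wheel_centre (a point): point on the axle of the level steel hand wheel, at the height of the top of its rim, 149 mm above the table. Three spokes and a rim 154 mm across over all, 14 mm thick, its centre line 70 mm from the axle; hub in the middle 40 mm across, top 153 mm above the table, with a nut to 159 mm. The rest of the wheel lies between 125 and 149 mm.
- handle: upright black plastic handle on the rim, over one spoke: cylinder 20 mm across, 60 mm tall, its axis 70 mm from the wheel's axle. Origin at the middle of its foot, 149 mm above the table; z up. Goes round with the wheel and turns freely about its own upright axis.
- handle_top (a point): middle of the handle's top end, 209 mm above the table
- glue_bottle: white glue bottle standing upright, 38 mm across, 105 mm tall, origin under its centre; close to the press, leave alone
- tape_roll: clear tape roll lying flat, 72 mm across, 19 mm high, origin under its centre; near the press, leave alone
- screwdriver: screwdriver lying flat, 160 mm long along its x, on the robot's side of the press, leave alone
- mouse: black computer mouse, 105 x 60 x 33 mm, origin under its centre, leave alone
- controller: grey-and-white controller board with an upright black circuit board, 75 x 72 x 64 mm, origin under its centre, leave alone
- buzzer: small square white buzzer module, 36 x 36 x 15 mm, origin under its centre, leave alone
- paper_lamp: white paper ball lamp 170 mm across on a wooden frame, about 205 mm tall in all, origin under its centre, leave alone

How it is judged:
By the outcome, as a careful person would: the job done as asked, in the order asked, and still so for the second after the job is handed in, with the robot touching nothing.
It also fails if it takes over 64 s, if anything falls off the work surface, if the arm or the gripper's body presses on something with over 40 N, if the wrist force passes 120 N, or if a joint passes its speed limit or range.

## Robot

A 7-joint arm with a two-finger parallel gripper is mounted at the origin on the work surface. World frame = base frame: x ahead of the robot, y to its left, z up, the work surface at z = 0. Lengths are in m, angles in degrees, forces in N, time in s.
With the tool pointing down it reaches from about 0.425 to 0.875 m from the base axis. Payload 4.7 kg.
Tool frame: the origin (TCP) lies between the finger pads; the fingertips stand 19 mm ahead of it and the grasp point (between the pads) is the TCP; x points along the fingers, z is the direction in which the jaws open and shut, and the axes are right-handed (so a half turn about x gives the same grasp; the last joint's range is limited). The gripper opens to 87 mm and grips with 3 to 60 N. Pads are 19 mm wide; open, the fingers measure 117 mm over their backs; the gripper's body (75 mm by 190 mm) begins 51 mm behind the grasp point.
Start: joints at [71.568, 18.392, -4.016, 83.108, 1.295, 78.541, -3.26], TCP at [0.214, -0.614, 0.242] pointing down, gripper open.
Joint ranges: [-163.93, 163.93], [-17.29, 119.83], [-79.2, 71.16], [3.27, 140.29], [-89.18, 269.18], [5.43, 117.66], [-154.24, 154.24]. Speed limits (degrees/s): [147.25, 147.25, 180, 180, 180, 180, 180].

## Interface

Orientations are given as [roll, pitch, yaw] about the fixed x, y, z axes, in that order (R = Rz(yaw) Ry(pitch) Rx(roll)).
In Python, from cell import monitor, read_camera, camera_model, env, regions_of gives the robot as it stands. The module is installed in compiled form; this text tells all that it offers.
- The arm moves only by the tool step_arm, never from a script. Its argument "deltas" is a list of rows, each a list of 5 numbers: the gripper's target within -1 to 1 (fully open at 1, half-way at 0, shut at -1), then the shift along the tool's x, y, z in m, then the turn about the tool's x in degrees. A call has 1 to 12 rows; each row is the pose to reach, as a shift and turn from the pose commanded when the call began, along the tool's axes at that moment; what a row does not reach only later rows make up. A row lasts 1/8 s, in which the tool goes at most 62.5 mm and 10.7 degrees, less where a joint would pass 70% of its speed; a pose out of reach is approached as far as the arm can. A call with a gripper value outside its range is refused whole. The fingers move at their own pace and stop on an object; "newtons" is the grip in N (left out, the last holds). Time passes only in rows, so rows that repeat a pose let the fingers close. It gives the time, the measured TCP pose, the force and the opening at its end, in the units of the state.
- monitor.get_obs(): the state, without advancing time (a new reading comes with each control period).
- read_camera(name): name is "scene" or "top" or "wrist"; returns (picture, depth): 384x512x3 uint8, red, green, blue; 384x512 float32, m along the optical axis (not along the pixel's ray), 0 where there is no reading.
- camera_model(name): a dict with "fx", "fy", "cx", "cy" (pixels), "xyz" and "attitude" of the camera in the world. Camera axes: x right, y down, z forward; pixel columns grow to the right and rows downward; lengths in m; the calibration is good to about 2 mm. A picture is of the moment at which its call begins: read the wrist's pose just before it. camera_model takes no time and is no camera call; for the wrist camera it gives the pose at the moment of the call.
- env.sign_off(): hands the job in, once; it reports no verdict.
Trained networks look in the newest picture that a camera, given by its name, has taken for a name from the list of things; names that differ only in an ending like _2 or _b are one class to them, and where a whole thing is asked for, a point or a joint stands for the part that bears it (a point fixed in the world has none). Each returns a list of dicts, best first, with "p" (0 to 1); they miss things now and then, are a little off and sometimes report something else, mostly with a low value. They report only what shows in the picture. A call takes as long as a camera call.
- regions_of(camera, thing): "pixels" (384x512 bool, what is visible of it) and "pixel" ([column, row] in pixels, amid what is visible of it).
The state is a dict: "time_s": time; "qpos": joint angles; "joint_velocities": joint speeds; "effort": joint torques, N m; "tool_pos": TCP position; "tool_rot": TCP orientation; "force": force on the tool from outside, world axes, zero at the start; "wrist_torque": the same for the moment, N m; "grip_width": finger opening in m.
Only numpy, scipy, OpenCV 4.12 (cv2) and the standard library are available. Lean on these libraries where they do the work, as an engineer would, in place of code of your own. Each camera call takes 0.05 s, during which the arm holds its last target. There are 200 camera calls.

## Working session

There is one attempt and no reset: what is moved stays moved. The work goes in short steps, Python scripts to look and compute and a tool call to move; the robot and the scene stay as the last step left them, time stands still between calls to the robot, and variables do not carry over. Pictures are saved under pics/ and viewed, about 8 in all and at most 12, crops included, and the job is handed in when it is done.

Besides the shell and the picture viewer there is one more tool, called after "Emit:" as a command line: name --pt "numbers of a row" for each row, then --argument value for the rest. step_arm: Moves the arm, as the interface text tells. Its arguments: {"type":"object","properties":{"deltas":{"type":"array"},"newtons":{"type":"number"}},"required":["deltas"]}

```bash
mkdir -p pics
cat > h.py <<'E'
import numpy as np,cv2
from scipy.spatial.transform import Rotation as R
from cell import monitor, read_camera, camera_model, env, regions_of
def cloud(cam):
    m=camera_model(cam); p,d=read_camera(cam)
    v,u=np.mgrid[:384,:512]
    P=np.stack([(u-m['cx'])/m['fx']*d,(v-m['cy'])/m['fy']*d,d],-1)
    a=np.array(m['attitude']); Rm=a if a.shape==(3,3) else R.from_euler('xyz',a,degrees=True).as_matrix()
    return p,d,P@Rm.T+np.array(m['xyz'])
def save(n,p): cv2.imwrite('pics/'+n,cv2.cvtColor(p,cv2.COLOR_RGB2BGR))
E
python3 - <<'E'
from h import *
print(monitor.get_obs())
for c in ['scene','top']:
    print(camera_model(c)); p,d,W=cloud(c); save(c+'1.png',p)
    for t in ['press','pointer','handwheel','handle','glue_bottle','tape_roll','screwdriver','mouse','controller','buzzer','paper_lamp']:
        for r in regions_of(c,t)[:1]:
            m=r['pixels']&(d>0); q=W[m]
            if len(q): print(c,t,round(r['p'],2),r['pixel'],m.sum(),np.median(q,0).round(3),np.percentile(q,2,0).round(3),np.percentile(q,98,0).round(3))
E
```

```text
{'time_s': 0.0, 'qpos': array([71.56762538, 18.43696347, -4.01707932, 83.17419177,  1.29386095,
       78.54109146, -3.26046819]), 'joint_velocities': array([ 0.03380257, -0.01863763, -0.0786444 ,  0.03613027, -0.01392326,
       -0.01928968, -0.01080298]), 'effort': array([ 2.52279569e-04, -4.91277659e+01, -4.03972277e-01, -3.12529707e+01,
       -6.38895482e-02,  4.35598113e-02,  1.82092058e-04]), 'tool_pos': array([ 0.2140005 , -0.61321657,  0.24049167]), 'tool_rot': array([-177.76927628,   89.8928583 ,  111.47360544]), 'force': array([ 0.04665054, -0.07046614,  0.45145096]), 'wrist_torque': array([3.06576703e-02, 2.77659358e-05, 2.04578203e-02]), 'grip_width': 0.08664613974427958}
{'fx': 412.8346073349985, 'fy': 412.8346073349985, 'cx': 261.13777752841037, 'cy': 185.85869926849728, 'xyz': array([1.08130936, 0.75081302, 1.026548  ]), 'attitude': array([-133.52253925,   -0.68681399,  146.51640735])}
scene press 0.63 [267.0, 208.0] 2967 [0.568 0.007 0.041] [ 0.433 -0.124  0.009] [0.647 0.084 0.136]
scene pointer 0.81 [268.2, 178.7] 972 [ 0.53 -0.02  0.15] [ 0.442 -0.106  0.124] [0.6
[... 1201 characters left out ...]
94 [266.3, 185.8] 871 [ 0.539 -0.039  0.149] [ 0.466 -0.111  0.123] [0.609 0.028 0.208]
top glue_bottle 0.48 [227.7, 217.8] 115 [0.438 0.078 0.074] [0.423 0.062 0.002] [0.47  0.096 0.11 ]
top screwdriver 0.51 [289.2, 235.5] 199 [ 0.408 -0.119  0.023] [ 0.311 -0.133  0.002] [ 0.444 -0.104  0.03 ]
top mouse 0.82 [381.4, 230.1] 535 [ 0.455 -0.43   0.03 ] [ 0.408 -0.468  0.012] [ 0.507 -0.4    0.04 ]
top controller 0.63 [136.8, 207.8] 368 [0.447 0.397 0.021] [0.415 0.367 0.004] [0.48  0.436 0.065]
top buzzer 0.5 [268.9, 153.6] 86 [ 0.695 -0.034  0.012] [ 0.682 -0.051  0.002] [ 0.713 -0.02   0.02 ]
top paper_lamp 0.79 [153.0, 138.9] 2143 [0.64  0.334 0.172] [0.581 0.272 0.02 ] [0.724 0.411 0.198]
```

Run:
```python
from h import *
import glob
for c in ['scene','top']:
    p,d,W=cloud(c)
    near=(np.hypot(W[...,0]-.535,W[...,1]+.04)<.13)&(d>0)
    m=near&(W[...,2]>.175)&(W[...,2]<.225); q=W[m]
    print(c,'handle',len(q),q.mean(0),q[q[:,2]>.2].mean(0),q.max(0))
    m=near&(W[...,2]>.14)&(W[...,2]<.156); q=W[m]
    from scipy.optimize import least_squares
    f=least_squares(lambda x:np.clip(abs(np.hypot(q[:,0]-x[0],q[:,1]-x[1])-.07)-.007,0,None),[.535,-.04],loss='soft_l1',f_scale=.003)
    print('wheel',f.x,len(q))
    save(c+'c.png',cv2.resize(p[100:270,170:370],(800,680),interpolation=cv2.INTER_CUBIC)[:600])
```

```text
scene handle 74 [ 0.47369477 -0.00420955  0.19704253] [ 0.47322713 -0.00501526  0.20879611] [0.48181582 0.00242067 0.21506108]
wheel [ 0.53438151 -0.03919733] 690
top handle 44 [ 0.47194758 -0.01203861  0.20556785] [ 0.47323211 -0.01165916  0.20975328] [ 0.48325094 -0.00336184  0.21541782]
wheel [ 0.53485549 -0.03805979] 813
```

View pics/top1.png

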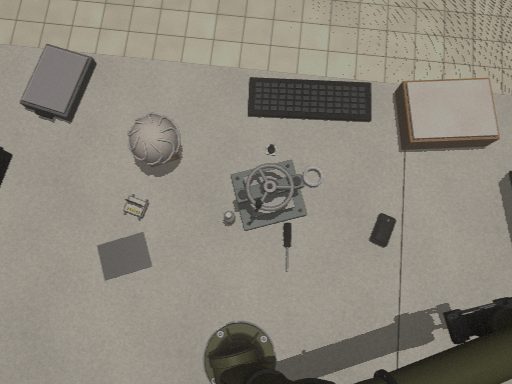

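View pics/topc.png

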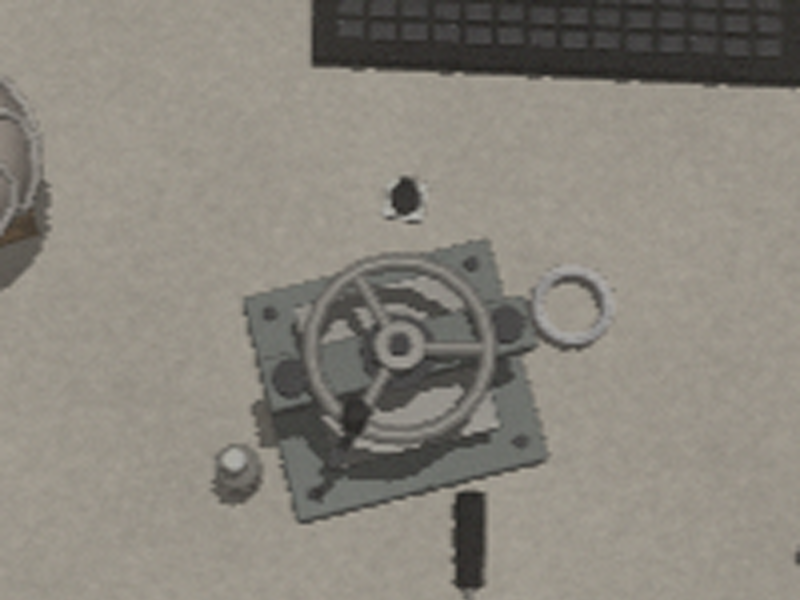

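```bash
cat >> h.py <<'E'
C=np.array([.5345,-.0385])
def handle():
    o={}
    for c in ['scene','top']:
        p,d,W=cloud(c)
        m=(d>0)&(np.hypot(W[...,0]-C[0],W[...,1]-C[1])<.1)&(W[...,2]>.17)&(W[...,2]<.225)
        q=W[m]; v,u=np.nonzero(m)
        g=q.mean(0) if len(q) else np.zeros(3)
        o[c]=(p,d,W); print(c,len(q),g.round(4),'px',u.mean().round(2) if len(q) else '',v.mean().round(2) if len(q) else '','ang',np.degrees(np.arctan2(g[1]-C[1],g[0]-C[0])).round(1))
    return o
def tool():
    s=monitor.get_obs(); M=R.from_euler('xyz',s['tool_rot'],degrees=True).as_matrix()
    print(s['time_s'],'q',s['qpos'].round(1),'pos',s['tool_pos'].round(4),'F',s['force'].round(1),s['grip_width']); print(M.round(3)); return s,M
E
python3 - <<'E'
from h import *
o=handle(); np.savez('base.npz',**{c+k:o[c][i] for c in o for i,k in enumerate('pdW')})
tool()
m=camera_model('top'); Rm=R.from_euler('xyz',m['attitude'],degrees=True).as_matrix()
for (u,v),z in [((249.25,223.75),.14),((258,203),.209),((270,186.3),.159)]:
    r=Rm@[(u-m['cx'])/m['fx'],(v-m['cy'])/m['fy'],1]; X=m['xyz']+r*(z-m['xyz'][2])/r[2]
    print(X,np.degrees(np.arctan2(X[1]-C[1],X[0]-C[0])),np.hypot(X[1]-C[1],X[0]-C[0]))
E
```

```text
scene 81 [ 0.4737 -0.0044  0.1947] px 287.11 166.16 ang 150.7
top 47 [ 0.4716 -0.0122  0.2032] px 258.77 203.23 ang 157.3
1.4 q [71.6 18.4 -4.  83.1  1.3 78.5 -3.3] pos [ 0.2142 -0.6137  0.2416] F [ 0.8 -0.3  0.1] 0.0869195527270105
[[ 0.     0.944  0.33 ]
 [-0.     0.33  -0.944]
 [-1.    -0.     0.   ]]
[0.41522986 0.01056675 0.14      ] 157.6381395446915 0.12896864623277735
[ 0.47109894 -0.00985459  0.209     ] 155.68593636701146 0.069571932868772
[ 0.53532348 -0.04091344  0.159     ] -71.16011134497272 0.002550057119035099
```

View pics/scenec.png

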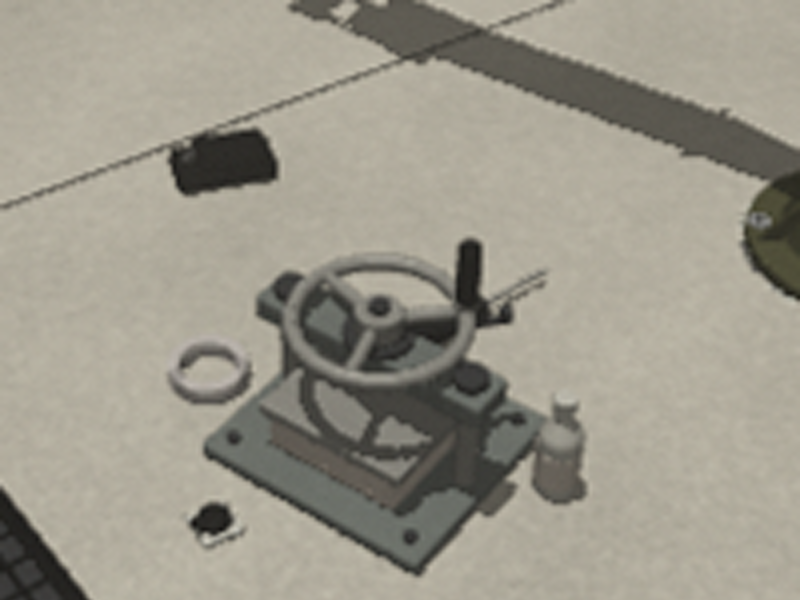

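Emit:
step_arm --pt "-1 -0.015 0.043 -0.031 -4" --pt "-1 -0.03 0.086 -0.063 -8" --pt "-1 -0.03 0.127 -0.095 -12" --pt "-1 -0.03 0.168 -0.129 -16" --pt "-1 -0.03 0.206 -0.164 -20" --pt "-1 -0.03 0.243 -0.202 -24" --pt "-1 -0.03 0.277 -0.241 -28" --pt "-1 -0.03 0.309 -0.282 -32" --pt "-1 -0.03 0.34 -0.324 -36" --pt "-1 -0.03 0.369 -0.368 -40" --pt "-1 -0.03 0.398 -0.412 -43" --pt "-1 -0.03 0.425 -0.457 -45.7" --newtons 5

```text
time_s: 2.9
tool_pos: [0.4651, -0.0405, 0.2719]
tool_rot: [-10.5, 89.9, -35.4]
force: [0.4, -0.3, -0.5]
grip_width: 0.0004
```

Emit:
step_arm --pt "-1 0 0 0 0" --pt "-1 0 0 0 0"

```text
time_s: 3.15
tool_pos: [0.4647, -0.0429, 0.2716]
tool_rot: [-67.3, 89.9, -92.4]
force: [0.7, 0.7, 0.3]
grip_width: 0.0006
```

Run:
```python
from h import *
tool(); o=handle(); p=o['scene'][0]
save('s2.png',cv2.resize(p[60:230,170:370],(700,595),interpolation=cv2.INTER_CUBIC))
```

```text
3.15 q [ 40.3  -4.3 -36.  104.2  -2.5  79.3 -20.3] pos [ 0.4647 -0.0429  0.2716] F [0.7 0.7 0.3] 0.0006398405148822427
[[-0.     0.424  0.906]
 [-0.001  0.906 -0.424]
 [-1.    -0.001  0.   ]]
scene 83 [ 0.4741 -0.004   0.1945] px 287.08 166.31 ang 150.3
top 0 [0. 0. 0.] px   ang 175.9
```

View pics/s2.png

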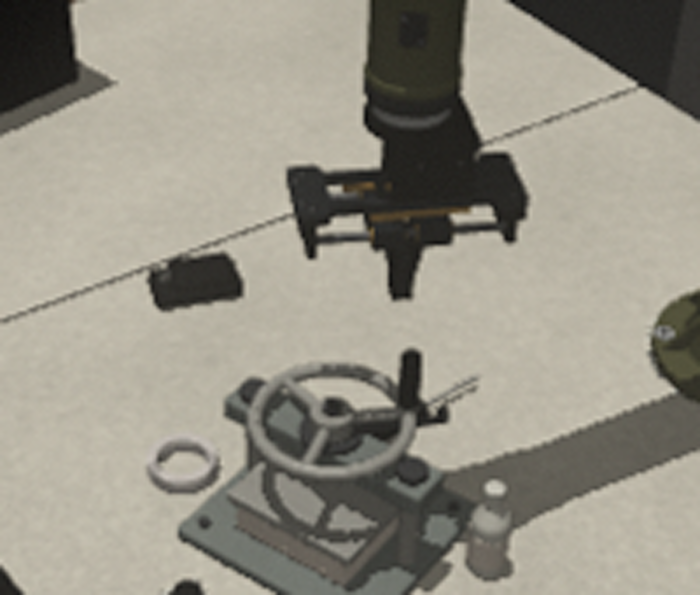

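Run:
```python
from h import *
ty=np.array([.424,.906]);tz=np.array([.906,-.424])
P=lambda a:.07*np.array([np.cos(np.radians(a)),np.sin(np.radians(a))])
for k in range(6):
    a0=183-60*k
    print(a0,[[-1,0,round(float((P(a0-5*i)-P(a0))@ty),3),round(float((P(a0-5*i)-P(a0))@tz),3),0] for i in range(1,13)])
```

```text
183 [[-1, 0, 0.006, -0.003, 0], [-1, 0, 0.011, -0.005, 0], [-1, 0, 0.017, -0.006, 0], [-1, 0, 0.023, -0.008, 0], [-1, 0, 0.029, -0.008, 0], [-1, 0, 0.035, -0.008, 0], [-1, 0, 0.041, -0.008, 0], [-1, 0, 0.047, -0.007, 0], [-1, 0, 0.053, -0.005, 0], [-1, 0, 0.059, -0.003, 0], [-1, 0, 0.065, -0.001, 0], [-1, 0, 0.07, 0.002, 0]]
123 [[-1, 0, 0.005, 0.003, 0], [-1, 0, 0.01, 0.007, 0], [-1, 0, 0.014, 0.012, 0], [-1, 0, 0.018, 0.016, 0], [-1, 0, 0.022, 0.021, 0], [-1, 0, 0.025, 0.026, 0], [-1, 0, 0.027, 0.032, 0], [-1, 0, 0.03, 0.038, 0], [-1, 0, 0.031, 0.044, 0], [-1, 0, 0.032, 0.05, 0], [-1, 0, 0.033, 0.056, 0], [-1, 0, 0.033, 0.062, 0]]
63 [[-1, 0, -0.0, 0.006, 0], [-1, 0, -0.001, 0.012, 0], [-1, 0, -0.003, 0.018, 0], [-1, 0, -0.005, 0.024, 0], [-1, 0, -0.008, 0.029, 0], [-1, 0, -0.011, 0.035, 0], [-1, 0, -0.014, 0.04, 0], [-1, 0, -0.018, 0.044, 0], [-1, 0, -0.022, 0.049, 0], [-1, 0, -0.027, 0.053, 0], [-1, 0, -0.032, 0.056, 0], [-1, 0, -0.037, 0.059, 0]]
3 [[-1, 0, -0.006, 0.003, 0], [-1, 0, -0.011, 0.005, 0], [-1, 0, -0.017, 0.006, 0], [-1, 0, -0.023, 0.008, 0], [-1, 0, -0.029, 0.008, 
[... 157 characters left out ...]
001, 0], [-1, 0, -0.07, -0.002, 0]]
-57 [[-1, 0, -0.005, -0.003, 0], [-1, 0, -0.01, -0.007, 0], [-1, 0, -0.014, -0.012, 0], [-1, 0, -0.018, -0.016, 0], [-1, 0, -0.022, -0.021, 0], [-1, 0, -0.025, -0.026, 0], [-1, 0, -0.027, -0.032, 0], [-1, 0, -0.03, -0.038, 0], [-1, 0, -0.031, -0.044, 0], [-1, 0, -0.032, -0.05, 0], [-1, 0, -0.033, -0.056, 0], [-1, 0, -0.033, -0.062, 0]]
-117 [[-1, 0, 0.0, -0.006, 0], [-1, 0, 0.001, -0.012, 0], [-1, 0, 0.003, -0.018, 0], [-1, 0, 0.005, -0.024, 0], [-1, 0, 0.008, -0.029, 0], [-1, 0, 0.011, -0.035, 0], [-1, 0, 0.014, -0.04, 0], [-1, 0, 0.018, -0.044, 0], [-1, 0, 0.022, -0.049, 0], [-1, 0, 0.027, -0.053, 0], [-1, 0, 0.032, -0.056, 0], [-1, 0, 0.037, -0.059, 0]]
```

Emit:
step_arm --pt "-1 0.03 0 0 0" --pt "-1 0.06 0 0 0" --pt "-1 0.09 0 0 0" --pt "-1 0.09 0 0 0"

```text
time_s: 3.75
tool_pos: [0.4629, -0.0434, 0.1796]
tool_rot: [-167.8, 89.7, 167.0]
force: [0.3, 0.1, 0.1]
grip_width: 0.0006
```

Emit:
step_arm --pt "-1 0 0.006 -0.003 0" --pt "-1 0 0.011 -0.005 0" --pt "-1 0 0.017 -0.006 0" --pt "-1 0 0.023 -0.008 0" --pt "-1 0 0.029 -0.008 0" --pt "-1 0 0.035 -0.008 0" --pt "-1 0 0.041 -0.008 0" --pt "-1 0 0.047 -0.007 0" --pt "-1 0 0.053 -0.005 0" --pt "-1 0 0.059 -0.003 0" --pt "-1 0 0.065 -0.001 0" --pt "-1 0 0.07 0.002 0"

```text
time_s: 5.25
tool_pos: [0.4962, 0.021, 0.1813]
tool_rot: [-176.3, 89.9, 158.7]
force: [-1.3, -1.6, 1.0]
grip_width: 0.0007
```

Run:
```python
from h import *
tool(); o=handle(); p=o['scene'][0]
save('s3.png',cv2.resize(p[60:230,170:370],(700,595),interpolation=cv2.INTER_CUBIC))
```

```text
5.25 q [ 34.7   4.4 -41.4 107.8   3.1  69.  -32.8] pos [0.4962 0.021  0.1813] F [-1.3 -1.6  1. ] 0.0006898905780331719
[[-0.001  0.423  0.906]
 [ 0.     0.906 -0.423]
 [-1.    -0.    -0.001]]
scene 164 [0.5096 0.0335 0.1974] px 284.92 176.72 ang 109.0
top 0 [0. 0. 0.] px   ang 175.9
```

View pics/s3.png

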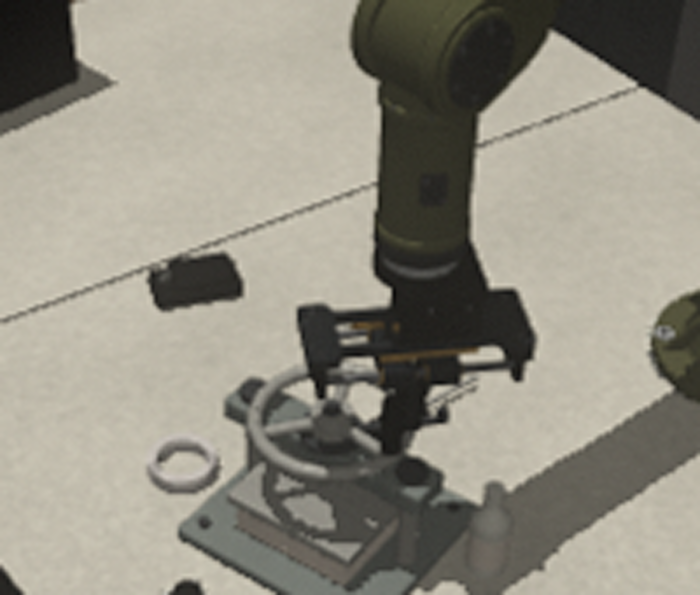

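Emit:
step_arm --pt "-1 0 0.005 0.003 0" --pt "-1 0 0.01 0.007 0" --pt "-1 0 0.014 0.012 0" --pt "-1 0 0.018 0.016 0" --pt "-1 0 0.022 0.021 0" --pt "-1 0 0.025 0.026 0" --pt "-1 0 0.027 0.032 0" --pt "-1 0 0.03 0.038 0" --pt "-1 0 0.031 0.044 0" --pt "-1 0 0.032 0.05 0" --pt "-1 0 0.033 0.056 0" --pt "-1 0 0.033 0.062 0"

```text
time_s: 6.85
tool_pos: [0.5668, 0.0239, 0.1816]
tool_rot: [95.5, 90.0, 70.4]
force: [-2.7, 0.7, 0.8]
grip_width: 0.0006
```

Emit:
step_arm --pt "-1 0 0 0.006 0" --pt "-1 0 -0.001 0.012 0" --pt "-1 0 -0.003 0.018 0" --pt "-1 0 -0.005 0.024 0" --pt "-1 0 -0.008 0.029 0" --pt "-1 0 -0.011 0.035 0" --pt "-1 0 -0.014 0.04 0" --pt "-1 0 -0.018 0.044 0" --pt "-1 0 -0.022 0.049 0" --pt "-1 0 -0.027 0.053 0" --pt "-1 0 -0.032 0.056 0" --pt "-1 0 -0.037 0.059 0"

```text
time_s: 8.35
tool_pos: [0.6043, -0.0349, 0.1815]
tool_rot: [12.2, 90.0, -12.9]
force: [1.0, 0.6, -1.2]
grip_width: 0.0007
```

Run:
```python
from h import *
tool(); o=handle(); p=o['scene'][0]
save('s4.png',cv2.resize(p[60:230,170:370],(700,595),interpolation=cv2.INTER_CUBIC))
```

```text
8.35 q [ 32.6  19.1 -38.7  93.2  12.4  72.  -33.5] pos [ 0.6043 -0.0349  0.1815] F [ 1.   0.6 -1.2] 0.0006872678197477787
[[ 0.     0.424  0.906]
 [-0.     0.906 -0.424]
 [-1.     0.     0.   ]]
scene 113 [ 0.6054 -0.0307  0.1941] px 246.38 177.02 ang 6.3
top 0 [0. 0. 0.] px   ang 175.9
```

View pics/s4.png

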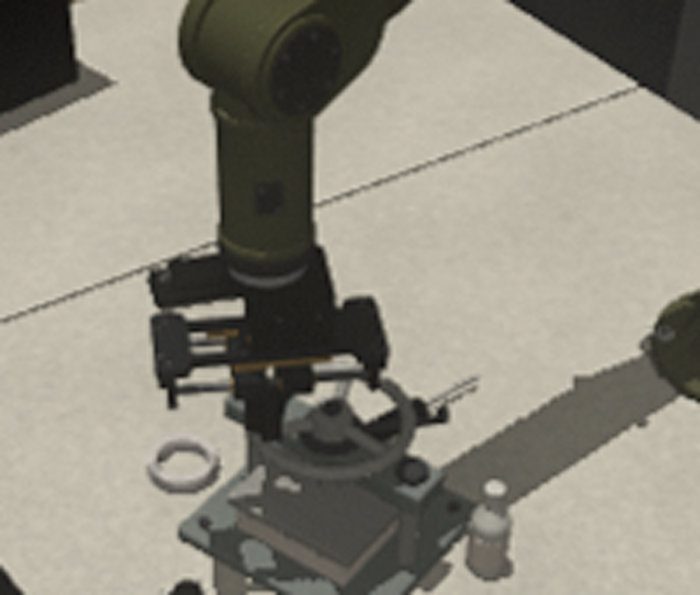

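Emit:
step_arm --pt "-1 0 -0.006 0.003 0" --pt "-1 0 -0.011 0.005 0" --pt "-1 0 -0.017 0.006 0" --pt "-1 0 -0.023 0.008 0" --pt "-1 0 -0.029 0.008 0" --pt "-1 0 -0.035 0.008 0" --pt "-1 0 -0.041 0.008 0" --pt "-1 0 -0.047 0.007 0" --pt "-1 0 -0.053 0.005 0" --pt "-1 0 -0.059 0.003 0" --pt "-1 0 -0.065 0.001 0" --pt "-1 0 -0.07 -0.002 0"

```text
time_s: 9.95
tool_pos: [0.5724, -0.0978, 0.1813]
tool_rot: [-70.9, 90.0, -96.0]
force: [1.8, 2.2, -1.6]
grip_width: 0.0004
```

Emit:
step_arm --pt "-1 0 -0.005 -0.003 0" --pt "-1 0 -0.01 -0.007 0" --pt "-1 0 -0.014 -0.012 0" --pt "-1 0 -0.018 -0.016 0" --pt "-1 0 -0.022 -0.021 0" --pt "-1 0 -0.025 -0.026 0" --pt "-1 0 -0.027 -0.032 0" --pt "-1 0 -0.03 -0.038 0" --pt "-1 0 -0.031 -0.044 0" --pt "-1 0 -0.032 -0.05 0" --pt "-1 0 -0.033 -0.056 0" --pt "-1 0 -0.033 -0.062 0"

```text
time_s: 11.45
tool_pos: [0.5024, -0.1006, 0.1816]
tool_rot: [-4.8, 90.0, -29.9]
force: [2.9, -0.5, 1.4]
grip_width: 0.0006
```

Run:
```python
from h import *
tool(); o=handle(); p=o['scene'][0]
save('s5.png',cv2.resize(p[60:230,170:370],(700,595),interpolation=cv2.INTER_CUBIC))
```

```text
11.45 q [ 44.2   6.3 -37.7 105.9   4.1  69.2 -19.9] pos [ 0.5024 -0.1006  0.1816] F [ 2.9 -0.5  1.4] 0.0005721524211307208
[[ 0.     0.424  0.906]
 [-0.     0.906 -0.424]
 [-1.    -0.     0.   ]]
scene 173 [ 0.4949 -0.0857  0.1964] px 266.69 154.04 ang -130.0
top 0 [0. 0. 0.] px   ang 175.9
```

View pics/s5.png

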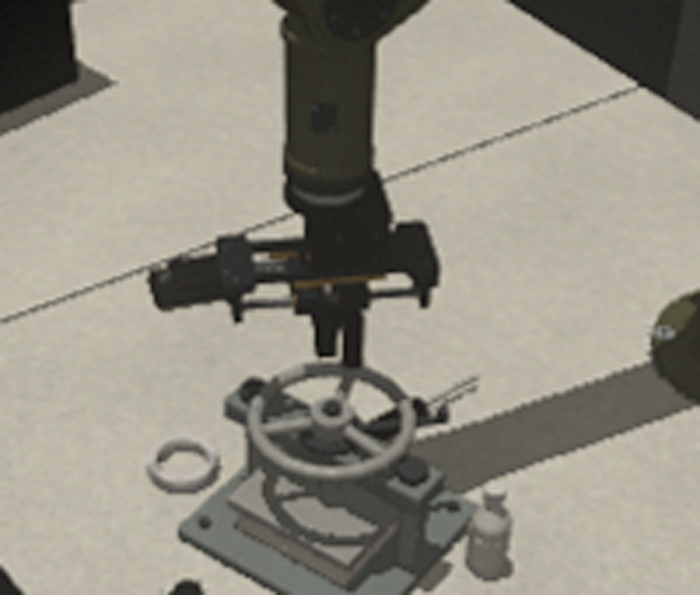

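Emit:
step_arm --pt "-1 0 0 -0.006 0" --pt "-1 0 0.001 -0.012 0" --pt "-1 0 0.003 -0.018 0" --pt "-1 0 0.005 -0.024 0" --pt "-1 0 0.008 -0.029 0" --pt "-1 0 0.011 -0.035 0" --pt "-1 0 0.014 -0.04 0" --pt "-1 0 0.018 -0.044 0" --pt "-1 0 0.022 -0.049 0" --pt "-1 0 0.027 -0.053 0" --pt "-1 0 0.032 -0.056 0" --pt "-1 0 0.032 -0.056 0"

```text
time_s: 13.05
tool_pos: [0.4656, -0.0469, 0.1816]
tool_rot: [91.3, 90.0, 66.4]
force: [0.6, 0.5, 0.6]
grip_width: 0.0007
```

Run:
```python
from h import *
s,M=tool(); print(np.degrees(np.arctan2(*(s['tool_pos'][:2]-C)[::-1]))); 
p,d,W=cloud('scene'); b=np.load('base.npz')
save('s6.png',np.hstack([cv2.resize(x[120:220,225:325],(400,400),interpolation=cv2.INTER_CUBIC) for x in (b['scenep'],p)]))
for c,q in (('base',b['scenep']),('now',p)):
    k=q[145:176,255:310].max(2)<45; v,u=np.nonzero(k); print(c,len(u))
    for r in range(0,31,3): print(r+145,255+np.nonzero(k[r])[0])
```

```text
13.05 q [ 4.300e+01 -1.000e-01 -4.000e+01  1.114e+02 -1.000e-01  6.870e+01
 -2.190e+01] pos [ 0.4656 -0.0469  0.1816] F [0.6 0.5 0.6] 0.0006700942973917227
[[ 0.     0.422  0.906]
 [ 0.001  0.906 -0.422]
 [-1.     0.001 -0.   ]]
-173.04494631299772
base 75
145 []
148 []
151 []
154 []
157 []
160 []
163 [285 286 287 288 289]
166 [285 286 287 288 289]
169 [284 285 286 287 288]
172 [284 285 286 287 288]
175 [285 286 287 288 289]
now 346
145 [262 263 264 265 266 267 268 272 273 308 309]
148 [255 256 257 258 259 260 273 274 275 276 277 279 280 281 284 285 287 288
 289 290 291 292 293 294 305]
151 [255 256 257 258 275 276 277 278 279 280 281 282 283 284 285 287 288 289
 290 291 292 293 294]
154 [257 258 275 276 277 278 279 280 281 282 283 284 285 286]
157 [279 280 281 282 283 284 285 286]
160 [279 280 281 282 283 284 285 286 287]
163 [279 280 281 282 283 284 285 286 287]
166 [280 281 282 283 284 285 286 287]
169 [282 283 284 285 286 287]
172 [282 283 284 285 286 287]
175 [263 264 265 266 288 289 290]
```

View pics/s6.png

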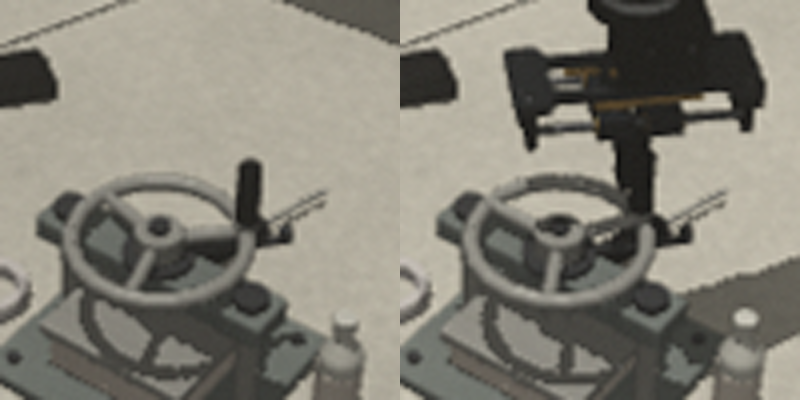

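Emit:
step_arm --pt "-1 0 -0.015 0 0" --pt "-1 0 -0.05 0 0" --pt "-1 0 -0.1 0 0" --pt "-1 0 -0.15 0 0" --pt "-1 0 -0.2 0 0" --pt "-1 0 -0.2 0 0"

```text
time_s: 13.85
tool_pos: [0.3791, -0.2326, 0.1816]
tool_rot: [-30.6, 90.0, -56.1]
force: [0.3, 0.4, -0.3]
grip_width: 0.0009
```

```bash
cat >> h.py <<'E'
def compare():
    b=np.load('base.npz')
    print('base:')
    for c in ('scene','top'):
        W=b[c+'W'];m=(b[c+'d']>0)&(np.hypot(W[...,0]-C[0],W[...,1]-C[1])<.1)&(W[...,2]>.17)&(W[...,2]<.225);g=W[m].mean(0);v,u=np.nonzero(m)
        print(c,m.sum(),g.round(4),u.mean().round(2),v.mean().round(2),np.degrees(np.arctan2(g[1]-C[1],g[0]-C[0])).round(1))
    print('now:'); o=handle()
    save('cmp%d.png'%int(monitor.get_obs()['time_s']),np.hstack([cv2.resize(x[150:235,225:310],(400,400),interpolation=cv2.INTER_CUBIC) for x in (b['topp'],o['top'][0])]))
E
python3 - <<'E'
from h import *
tool(); compare()
E
ls pics
```

```text
13.85 q [ 55.2  -3.7 -25.9 114.5  -1.7  68.8   4.5] pos [ 0.3791 -0.2326  0.1816] F [ 0.3  0.4 -0.3] 0.0009302814987043733
[[ 0.     0.43   0.903]
 [-0.     0.903 -0.43 ]
 [-1.    -0.     0.   ]]
base:
scene 81 [ 0.4737 -0.0044  0.1947] 287.11 166.16 150.7
top 47 [ 0.4716 -0.0122  0.2032] 258.77 203.23 157.3
now:
scene 80 [ 0.4687 -0.0198  0.195 ] px 285.5 162.8 ang 164.1
top 46 [ 0.4669 -0.0274  0.2039] px 263.72 205.3 ang 170.7
cmp13.png
s2.png
s3.png
s4.png
s5.png
s6.png
scene1.png
scenec.png
top1.png
topc.png
```

Emit:
step_arm --pt "-1 0 0.05 0 0" --pt "-1 0 0.1 0 0" --pt "-1 0 0.15 0 0" --pt "-1 0 0.185 -0.001 0" --pt "-1 0 0.195 -0.002 0" --pt "-1 0 0.2 -0.002 0" --pt "-1 0 0.204 -0.002 0" --pt "-1 0 0.208 -0.002 0" --pt "-1 0 0.211 -0.002 0" --pt "-1 0 0.213 -0.002 0" --pt "-1 0 0.213 -0.002 0"

```text
time_s: 15.32
tool_pos: [0.4692, -0.0353, 0.1815]
tool_rot: [104.8, 90.0, 79.8]
force: [0.2, -0.7, -0.5]
grip_width: 0.0005
```

Emit:
step_arm --pt "-1 0 -0.015 0 0" --pt "-1 0 -0.05 0 0" --pt "-1 0 -0.1 0 0" --pt "-1 0 -0.15 0 0" --pt "-1 0 -0.2 0 0" --pt "-1 0 -0.2 0 0"

```text
time_s: 16.08
tool_pos: [0.3828, -0.2198, 0.1815]
tool_rot: [-17.0, 90.0, -42.4]
force: [0.1, -0.3, 0.7]
grip_width: 0.0004
```

Run:
```python
from h import *
tool(); compare()
```

```text
16.075 q [ 54.8  -4.2 -27.  114.9  -2.   68.8   3.1] pos [ 0.3828 -0.2198  0.1815] F [ 0.1 -0.3  0.7] 0.0003733258077675188
[[ 0.     0.43   0.903]
 [-0.     0.903 -0.43 ]
 [-1.    -0.     0.   ]]
base:
scene 81 [ 0.4737 -0.0044  0.1947] 287.11 166.16 150.7
top 47 [ 0.4716 -0.0122  0.2032] 258.77 203.23 157.3
now:
scene 82 [ 0.4722 -0.0082  0.1957] px 286.82 165.05 ang 154.1
top 48 [ 0.4701 -0.0158  0.2042] px 259.94 203.79 ang 160.6
```

Emit:
step_arm --pt "-1 0 0.05 0 0" --pt "-1 0 0.1 0 0" --pt "-1 0 0.15 0 0" --pt "-1 0 0.185 0 0" --pt "-1 0 0.195 0 0" --pt "-1 0 0.199 0 0" --pt "-1 0 0.201 0 0" --pt "-1 0 0.2025 0 0" --pt "-1 0 0.2035 0 0" --pt "-1 0 0.2035 0 0"

```text
time_s: 17.42
tool_pos: [0.4704, -0.0327, 0.1814]
tool_rot: [-112.4, 90.0, -137.5]
force: [-0.4, -1.6, 0.0]
grip_width: 0.0006
```

Emit:
step_arm --pt "-1 0 -0.015 0 0" --pt "-1 0 -0.05 0 0" --pt "-1 0 -0.1 0 0" --pt "-1 0 -0.15 0 0" --pt "-1 0 -0.2 0 0" --pt "-1 0 -0.2 0 0"

```text
time_s: 18.18
tool_pos: [0.3843, -0.2168, 0.1815]
tool_rot: [-29.7, 90.0, -55.2]
force: [-0.0, 0.2, 1.2]
grip_width: 0.0001
```

```bash
python3 - <<'E'
from h import *
tool(); compare()
print('again'); handle()
E
ls pics|grep cmp
```

```text
18.175 q [ 55.   -4.2 -27.6 114.9  -2.1  68.8   2.7] pos [ 0.3843 -0.2168  0.1815] F [-0.   0.2  1.2] 0.00010828802786066533
[[ 0.     0.43   0.903]
 [-0.     0.903 -0.43 ]
 [-1.    -0.     0.001]]
base:
scene 81 [ 0.4737 -0.0044  0.1947] 287.11 166.16 150.7
top 47 [ 0.4716 -0.0122  0.2032] 258.77 203.23 157.3
now:
scene 84 [ 0.4735 -0.0058  0.1956] px 286.93 165.67 ang 151.8
top 45 [ 0.4708 -0.0132  0.2048] px 259.11 203.44 ang 158.4
again
scene 84 [ 0.4735 -0.0058  0.1957] px 286.94 165.65 ang 151.8
top 46 [ 0.471  -0.0132  0.2048] px 259.11 203.37 ang 158.3
cmp13.png
cmp16.png
cmp18.png
```

Emit:
step_arm --pt "-1 0 0.05 0 0" --pt "-1 0 0.1 0 0" --pt "-1 0 0.15 0 0" --pt "-1 0 0.185 0 0" --pt "-1 0 0.195 0 0" --pt "-1 0 0.199 0 0" --pt "-1 0 0.2005 0 0" --pt "-1 0 0.2012 0 0" --pt "-1 0 0.2012 0 0"

```text
time_s: 19.5
tool_pos: [0.4707, -0.0322, 0.1814]
tool_rot: [-109.2, 89.9, -134.4]
force: [-1.1, -0.9, -0.1]
grip_width: 0.0006
```

Emit:
step_arm --pt "-1 0 -0.015 0 0" --pt "-1 0 -0.05 0 0" --pt "-1 0 -0.1 0 0" --pt "-1 0 -0.15 0 0" --pt "-1 0 -0.2 0 0" --pt "-1 0 -0.2 0 0"

```text
time_s: 20.25
tool_pos: [0.3845, -0.216, 0.1815]
tool_rot: [-56.8, 90.0, -82.3]
force: [1.0, 1.3, -0.6]
grip_width: 0.0005
```

```bash
python3 - <<'E'
from h import *
tool(); compare()
E
ls pics|grep cmp
```

```text
20.25 q [ 55.3  -4.2 -28.1 114.9  -2.1  68.8   2.6] pos [ 0.3845 -0.216   0.1815] F [ 1.   1.3 -0.6] 0.00047691248588106186
[[ 0.     0.431  0.902]
 [-0.001  0.902 -0.431]
 [-1.    -0.     0.   ]]
base:
scene 81 [ 0.4737 -0.0044  0.1947] 287.11 166.16 150.7
top 47 [ 0.4716 -0.0122  0.2032] 258.77 203.23 157.3
now:
scene 84 [ 0.4738 -0.0049  0.1953] px 287.02 165.92 ang 151.1
top 46 [ 0.471  -0.0122  0.2043] px 258.78 203.37 ang 157.5
cmp13.png
cmp16.png
cmp18.png
cmp20.png
```

View pics/cmp20.png

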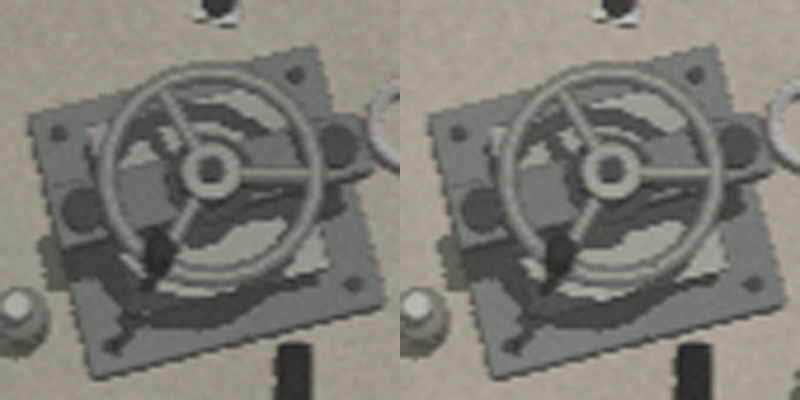

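The before and after crops look the same: the handle sits at about (160,250) in both, in line with the pointer. I'll lift clear and hand in.

Emit:
step_arm --pt "-1 -0.04 -0.02 0 0" --pt "-1 -0.08 -0.04 0 0" --pt "-1 -0.08 -0.04 0 0" --pt "-1 -0.08 -0.04 0 0"

```text
time_s: 20.85
tool_pos: [0.3701, -0.2471, 0.2611]
tool_rot: [129.4, 90.0, 104.5]
force: [-0.1, -0.3, -0.1]
grip_width: 0.0006
```

Run:
```python
from h import *
tool(); handle(); print(env.sign_off())
```

```text
20.85 q [ 57.6  -6.9 -24.9 107.9  -3.   78.4   8.5] pos [ 0.3701 -0.2471  0.2611] F [-0.1 -0.3 -0.1] 0.0005793368840051286
[[-0.     0.422  0.907]
 [ 0.001  0.907 -0.422]
 [-1.     0.    -0.   ]]
scene 83 [ 0.4733 -0.0053  0.1954] px 287.08 165.78 ang 151.5
top 46 [ 0.4714 -0.0125  0.2043] px 258.87 203.26 ang 157.6
the job is handed in; nothing more can be done
None
```

The hand wheel has been pushed clockwise through one full turn. The handle is back in line with the pointer, and the job is handed in after about 21 s.

I pushed the handle with the closed fingertips and never gripped it. The highest force I read was about 3 N. Three short nudges from behind closed the last 13°, with a camera check after each.

- **Handle angle:** in the last reading before handing in, the handle was short of its starting angle by about 0.8° in the scene camera and 0.3° in the top camera. The reading before that, with the wheel untouched since, gave 0.4° and 0.2°, so I take the difference as noise.
- **Surroundings:** in the before and after top pictures of the press, the nearby things in view look unmoved. I did not measure the things further away again.
- **Arm:** it finished raised and clear of the press, with no force on the tool beyond noise.
- **Not checked:** I did not measure the platen touching the cards. I took it from the wheel having made one full turn.

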